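# Wedge a wooden test piece in the taper gauge and mark where it stops

### The arm

A 6-joint arm with a two-finger parallel gripper is mounted at the origin on the work surface. World frame = base frame: x ahead of the robot, y to its left, z up, the work surface at z = 0. Lengths are in m, angles in rad, forces in N, time in s.
With the tool pointing down it reaches from about 0.25 to 0.725 m from the base axis. Payload 9.7 kg.
Tool frame: the origin (TCP) lies on the centre line of the jaws, within the pads' length; the fingertips stand 17 mm ahead of it and the grasp point (between the pads) lies 2 mm behind it (arm.tips_ahead is the distance from the TCP to the fingertips, in m); z points along the fingers, y is the line along which they close (so a half turn about z gives the same grasp; the last joint's range is limited). The gripper opens to 85 mm and grips with 20 to 120 N. Pads are 22 mm wide; open, the fingers measure 114 mm over their backs; the gripper's body (76 mm by 85 mm) begins 54 mm behind the grasp point. The pads swing forward as they close: fully open they stand 13 mm farther back than shut.
Start: joints at [1.15, 0.087, 0.176, 1.66, 0, 1.571], TCP at [0.225, 0.502, 0.248] pointing down, gripper open.
Joint ranges: [-3.13, 3.13], [-0.85, 1.81], [-1.15, 1.24], [-2.2, 2.28], [-1.44, 1.52], [-3.14, 3.14]. Speed limits (rad/s): [2.22, 2.22, 2.57, 3.14, 3.14, 3.14].

### API

Orientations are given as a 3x3 rotation matrix whose columns are the frame's x, y, z axes.
In Python, from station import get_obs, snapshot, ticket, arm gives the robot as it stands.
- The arm moves only by the tool drive_tool, never from a script. Its argument "increments" is a list of rows, each an object with "jaw": the opening, from 0 (shut) to 1 (fully open); "offset": the shift along the tool's x, y, z in cm, a list of three; "twist": the turn about the tool's z in degrees. A call has 1 to 20 rows; each row shifts and turns the commanded pose from where the row before left it, along the tool's axes as they then stand; what a row does not reach is not made up. A row lasts 1/8 s, in which the tool goes at most 62.5 mm and 10.7 degrees, less where a joint would pass 70% of its speed; a pose out of reach is approached as far as the arm can. A call with a gripper value outside its range is refused whole. The fingers move at their own pace and stop on an object; "newtons" is the grip in N (left out, the last holds). Time passes only in rows, so rows that do not move let the fingers close. It gives the time, the measured TCP pose, the force, the opening and the grip force at its end, in the units of the state.
- get_obs(): the state, without advancing time (a new reading comes with each control period).
- snapshot(name): name is "side" or "top"; returns a dict with "img" (384x512x3 uint8, red, green, blue), "fov_y" (degrees; the focal length in pixels is half the picture's height over the tangent of half this angle, whatever the lens; pixels are square), "cx", "cy" (the principal point, pixels), "extrinsics" (4x4, takes a point from camera to world coordinates). Camera axes: x right, y down, z forward; pixel columns grow to the right and rows downward; lengths in m; the calibration is good to about 2 mm. A picture is of the moment at which its call begins. There is no depth.
- ticket.hand_in(): hands the job in; it is judged then, once.
The state is a dict: "t": time; "joint_pos": joint angles; "joint_vel": joint speeds; "effort": joint torques, N m; "ee_pos": TCP position; "ee_rot": TCP orientation; "contact_force": force on the tool from outside, world axes, zero at the start; "torque": the same for the moment, N m; "grip_width": finger opening in m; "grasp_force": force on a finger pad.
Only numpy, scipy, OpenCV 4.12 (cv2) and the standard library are available. Lean on these libraries where they do the work, as an engineer would, in place of code of your own. Each camera call takes 0.05 s, during which the arm holds its last target. There are 200 camera calls.

### The job

Take the tall round wooden test piece, stand it in the wide end of the taper gauge's slot and slide it along the slot towards the narrow end until it wedges between the two jaws, then let go of it, leaving it upright. Then slide the gauge's cursor along its rail until it is level with the middle of the wedged piece, to mark the reading, and let go.

Things in the scene. Friction and masses are not known exactly. Their poses are not given: they have to be found in the camera images.
- gauge: Taper gauge, fixed: grey base plate 220 x 180 x 8 mm with two straight steel jaws (14 mm thick, tops at z = 30 mm) forming a tapered slot, open above. Origin: on the slot's centre line at mid length, at bench level. +x along the slot to its narrow end, +y to the cursor's rail, z up. Gap 66 mm at x = -90, narrowing evenly to 6 mm at x = +90. Slot floor: plate top, z = 8 mm.
- stop (a point): Point on the slot's floor and centre line, 11 mm from the gauge's origin towards the narrow end: the axis of a centred 32 mm round piece is about here when it wedges (held off the centre line it meets one jaw about 6 mm sooner per mm). Axes as the gauge's.
- core: The tall round wooden test piece: plain cylinder, 32 mm diameter, 90 mm high, about 80 g, standing on the bench. Origin: centre of its underside, z along its axis. Other wooden pieces stand around it in changing places: a square bar of the same height and thickness, a round stub 40 mm high, a flat disc 54 mm wide.
- cursor: Cursor: aluminium rider on the rail at gauge y = +85 mm; slides only along gauge x, from -80 to +80 mm, about 1 N friction, stays where left; starts near the wide end. Upright fin to grip or push: 14 mm thick along x, 22 mm along y, from 23 to 68 mm above the origin. Origin: under the fin's middle, on the plate's top (8 mm above the bench). Axes as the gauge's.
Mind the look-alikes: they are no part of the job. What is shaped like the core but orange or yellow is not meant.

How it is judged:
By the outcome, as a careful person would: the job done as asked, in the order asked, and still so for the second after the job is handed in, with the robot touching nothing.
It also fails if it takes over 51 s, if anything falls off the work surface, if the arm or the gripper's body presses on something with over 40 N, if the wrist force passes 120 N, or if a joint passes its speed limit or range.

## Working session

There is one attempt and no reset: what is moved stays moved. The work goes in short steps, Python scripts to look and compute and a tool call to move; the robot and the scene stay as the last step left them, time stands still between calls to the robot, and variables do not carry over. Pictures are saved under pics/ and viewed, at most 10 in all, crops included, and the job is handed in when it is done.

Besides the shell and the picture viewer there is one more tool, called after "Call:" as name(argument=value, ...) on one line, values as JSON. drive_tool: Moves the arm, as the interface text tells. Its arguments: {"type":"object","properties":{"increments":{"type":"array","items":{"type":"object","properties":{"jaw":{"type":"number"},"offset":{"type":"array","items":{"type":"number"}},"twist":{"type":"number"}}}},"newtons":{"type":"number"}},"required":["increments"]}

```bash
mkdir -p pics; ls; cat > h.py <<'E'
import numpy as np, cv2
from station import get_obs, snapshot, ticket, arm
def save(s,n): cv2.imwrite('pics/'+n, s['img'][:,:,::-1])
def ray(s,u,v):
    f=s['img'].shape[0]/2/np.tan(np.radians(s['fov_y'])/2); E=np.array(s['extrinsics'])
    return E[:3,3],E[:3,:3]@np.array([(u-s['cx'])/f,(v-s['cy'])/f,1])
def onz(s,u,v,z):
    o,d=ray(s,u,v); return o+d*(z-o[2])/d[2]
def proj(s,p):
    f=s['img'].shape[0]/2/np.tan(np.radians(s['fov_y'])/2); E=np.array(s['extrinsics'])
    q=E[:3,:3].T@(np.array(p)-E[:3,3]); return np.array([s['cx']+f*q[0]/q[2],s['cy']+f*q[1]/q[2]])
E
python3 - <<'E'
from h import *
for n in('top','side'):
    s=snapshot(n); save(s,n+'0.png'); print(n,s['fov_y'],s['cx'],s['cy'],np.round(s['extrinsics'],3).tolist())
o=get_obs(); print(o['t'],o['ee_pos'],np.round(o['ee_rot'],3).tolist(),o['grip_width'])
E
```

```text
pics
top 43.141984012440496 256.46569872766844 189.75066105521205 [[0.013, -1.0, 0.029, 0.506], [-1.0, -0.013, -0.002, -0.034], [0.003, -0.029, -1.0, 1.038], [0.0, 0.0, 0.0, 1.0]]
side 45.81222378182038 255.42202003811377 187.84785751312867 [[0.81, -0.316, 0.494, 0.075], [-0.586, -0.419, 0.694, -0.727], [-0.013, -0.852, -0.524, 0.553], [0.0, 0.0, 0.0, 1.0]]
0.1 [0.22460456 0.50184696 0.24767327] [[-0.913, 0.409, -0.0], [0.409, 0.913, -0.001], [-0.0, -0.001, -1.0]] 0.08545185746648877
```

View pics/top0.png

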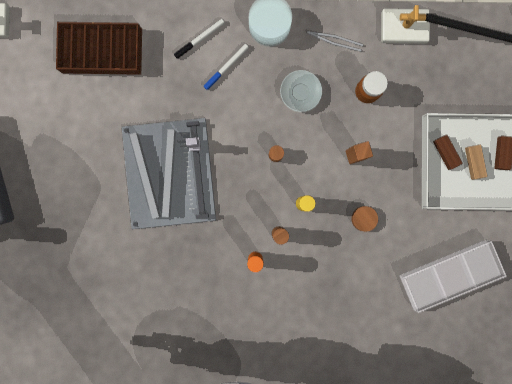

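View pics/side0.png

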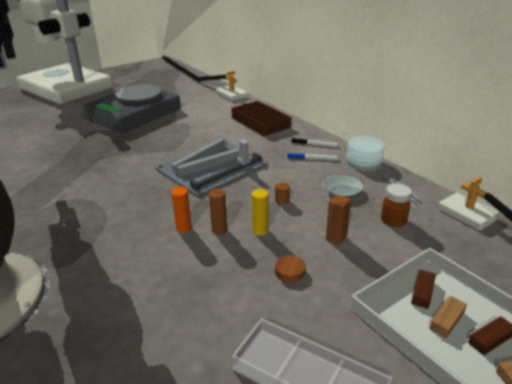

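The top view shows the core, brown and tall, at about (280,236). The stub is at (276,153), the square bar at (359,153), and the gauge around (170,173). The gauge's wide end is towards the image top and the cursor fin is at about (192,142). The side view confirms the tall brown cylinder at (218,212), between the orange and yellow ones.

```bash
python3 - <<'E'
from h import *
s=snapshot('top'); im=s['img']
c=im[110:235,115:225,::-1]; cv2.imwrite('pics/g1.png',cv2.resize(c,None,fx=4.6,fy=4.6,interpolation=cv2.INTER_CUBIC))
hsv=cv2.cvtColor(im,cv2.COLOR_RGB2HSV)
m=((hsv[...,1]>110)&((hsv[...,0]<18)|(hsv[...,0]>170))&(hsv[...,2]>50)).astype(np.uint8)
n,l,st,ce=cv2.connectedComponentsWithStats(m)
for i in range(1,n):
    if st[i,4]>60: print(st[i],ce[i].round(1),onz(s,*ce[i],.09).round(4),im[l==i].mean(0).round())
# base plate mask: outline
sub=cv2.cvtColor(im,cv2.COLOR_RGB2LAB)[110:240,115:225]
print(sub[35,8],sub[35,60],sub[10:12,2],sub[100,100],sub[60,105])
E
```

```text
[  56   22   82   50 2112] [99.6 45.8] [0.8119 0.2761 0.09  ] [65. 39. 27.]
[355  77  27  26 232] [363.8  93.7] [ 0.7245 -0.2447  0.09  ] [99. 58. 30.]
[435 136  27  34 486] [447.5 152.3] [ 0.6113 -0.4097  0.09  ] [91. 55. 37.]
[495 137  17  33 503] [503.6 153.2] [ 0.6109 -0.5197  0.09  ] [90. 54. 37.]
[346 142  27  22 390] [358.8 152.3] [ 0.6088 -0.2358  0.09  ] [136.  90.  58.]
[269 146  15  16 192] [275.9 153.2] [ 0.6048 -0.0734  0.09  ] [144.  95.  61.]
[466 146  21  33 378] [475.5 161.9] [ 0.5931 -0.4645  0.09  ] [159. 124.  88.]
[352 206  26  25 521] [364.5 218.4] [ 0.4798 -0.2478  0.09  ] [145.  95.  61.]
[272 227  17  17 222] [279.9 235. ] [ 0.4452 -0.0831  0.09  ] [142.  94.  60.]
[247 252  17  20 270] [254.9 261.7] [ 0.3927 -0.0352  0.09  ] [197. 105.  47.]
[142 127 129] [ 89 129 125] [[155 130 132]
 [154 129 131]] [ 81 129 128] [139 129 131]
```

View pics/g1.png

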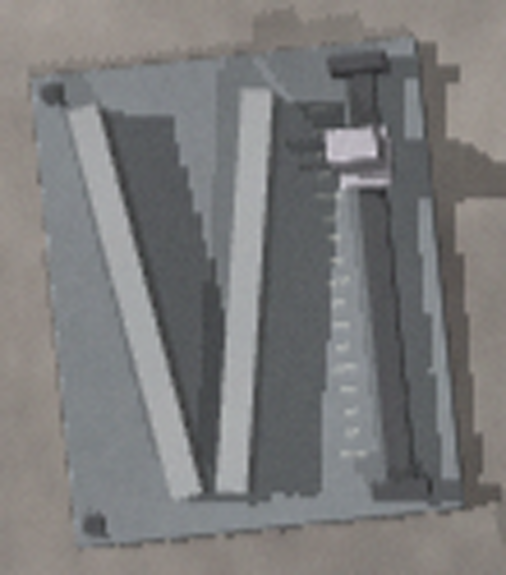

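The crop shows the jaws' bright tops. The left one runs from about (85,105) to (187,494) in crop pixels, the right one from (257,88) to (232,493). The plate's corners are about (32,75), (413,40), (465,505) and (80,545), and the fin's top is at about (353,145).

```bash
python3 - <<'E'
from h import *
s=snapshot('top'); im=s['img']
k=4.6; px=lambda a:(a[0]/k+115-.4,a[1]/k+110-.4)
P=[onz(s,*px(a),.008)[:2] for a in((32,75),(413,40),(465,505),(80,545))]
c=np.mean(P,0); ex=((P[3]+P[2])-(P[0]+P[1]))/2; ey=((P[1]+P[2])-(P[0]+P[3]))/2
print('plate',c.round(4),np.linalg.norm(ex),np.linalg.norm(ey),np.degrees(np.arctan2(ex[1],ex[0])),np.degrees(np.arctan2(-ey[0],ey[1])))
g=im.astype(int).sum(2)
m=np.zeros(im.shape[:2],np.uint8); m[126:222,125:178]=(g[126:222,125:178]>3*148)
n,l,st,ce=cv2.connectedComponentsWithStats(m)
L=[]
for i in range(1,n):
    if st[i,4]<150: continue
    v,u=np.nonzero(l==i); w=np.array([onz(s,a,b,.03)[:2] for a,b in zip(u,v)]).astype(np.float32)
    (rc,rs,ra)=cv2.minAreaRect(w); f=cv2.fitLine(w,cv2.DIST_L2,0,.001,.001).ravel()
    d=f[:2]*(-np.sign(f[0])); L.append((f[2:],d)); print('jaw',st[i],rc,rs,np.degrees(np.arctan2(d[1],d[0])),f[2:])
(a,d),(b,e)=L[:2]
x=d+e; x/=np.linalg.norm(x); y=np.array([-x[1],x[0]])
t=np.linalg.solve(np.c_[d,-e],b-a); X=a+t[0]*d
print('yaw',np.degrees(np.arctan2(x[1],x[0])),'half angle',np.degrees(np.arccos(d@x)),'mid',(a+b)/2,'inter',X)
o=(a+b)/2
print('local plate c rel mid',(c-o)@x,(c-o)@y)
f=onz(s,*px((353,145)),.076)[:2]; print('fin',f,'rel plate',(f-c)@x,(f-c)@y)
# core: two-view: project base guess back
core=np.array([.4452,-.0831]); q=snapshot('side'); print('side proj core', proj(q,[*core,0]),proj(q,[*core,.09]), 'fin',proj(q,[*f,.076]))
E
```

```text
plate [0.5687 0.1509] 0.21738560018886513 0.1774152740481236 -172.84795491044764 -173.62196963912228
jaw [162 129  12  88 546] (0.5679188370704651, 0.14873264729976654) (0.013211015611886978, 0.1815979927778244) 177.44324 [0.5675945  0.14871602]
jaw [130 133  29  86 552] (0.5615424513816833, 0.19826090335845947) (0.18172918260097504, 0.013433513231575489) -163.75652 [0.5616964  0.19814649]
yaw -173.15663 half angle 9.400109 mid [0.56464547 0.17343125] inter [0.41536722 0.1555135 ]
local plate c rel mid -0.0013273439060752356 0.02289573051682953
fin [0.62808155 0.09428503] rel plate -0.052226100522597976 0.0632453704012787
side proj core [220.36607537 229.5239489 ] [217.88024216 191.8545701 ] fin [243.93263668 141.12529895]
```

Call:
drive_tool(increments=[{"offset": [-2.75,-2.77,0],"jaw": 1},{"offset": [-2.75,-2.77,0]},{"offset": [-2.75,-2.77,0]},{"offset": [-2.75,-2.77,0]},{"offset": [-2.75,-2.77,0]},{"offset": [-2.75,-2.77,0]},{"offset": [-2.75,-2.77,0]},{"offset": [-2.75,-2.77,0]},{"offset": [-2.75,-2.77,0]},{"offset": [-2.75,-2.77,0]},{"offset": [-2.75,-2.77,0]},{"offset": [-2.75,-2.77,0]},{"offset": [-2.75,-2.77,0]},{"offset": [-2.75,-2.77,0]},{"offset": [-2.75,-2.77,0]},{"offset": [-2.75,-2.77,0]}])

```text
invalid input
```

Call:
drive_tool(increments=[{"twist": 9.85},{"twist": 9.85},{"twist": 9.85},{"twist": 9.85},{"twist": 9.85},{"twist": 9.8},{}])

```text
invalid input
```

```bash
cat >> h.py <<'E'
G0=np.array([.5646,.1734]); YAW=np.radians(-173.16)
EX=np.array([np.cos(YAW),np.sin(YAW)]); EY=np.array([-EX[1],EX[0]])
def st(target=None):
    o=get_obs(); R=np.array(o['ee_rot']); p=np.array(o['ee_pos'])
    d=p[:2]-G0; f=np.array(o['contact_force'])
    print('t',round(o['t'],2),'p',p.round(4),'gauge xy mm',(1e3*np.array([d@EX,d@EY])).round(1),'yaw_y',np.degrees(np.arctan2(R[1,1],R[0,1])).round(2),'tilt',R[:,2].round(3),'w',round(o['grip_width'],4),'gf',o['grasp_force'],'F',f.round(2),'Fg',np.round([f[:2]@EX,f[:2]@EY],2),'j',np.round(o['joint_pos'],2))
    if target is not None: print('offset cm',(R.T@(np.array(target)-p)*100).round(2))
def g(x,y,z): return np.array([*(G0+x*EX+y*EY),z])
E
python3 -c "
from h import *
print(arm.tips_ahead); st([.4452,-.0831,.058])"
```

```text
0.017
t 0.25 p [0.2246 0.5019 0.2479] gauge xy mm [ 298.4 -366.7] yaw_y 65.89 tilt [-0.    -0.001 -1.   ] w 0.0854 gf 0.0 F [ 0.16 -0.11 -0.12] Fg [-0.15  0.13] j [ 1.15  0.09  0.18  1.66 -0.    1.57]
offset cm [-44.03 -44.38  19.02]
```

Call:
drive_tool(increments=[{"offset": [-2.75,-2.77,0],"jaw": 1,"twist": 0},{"offset": [-2.75,-2.77,0],"jaw": 1,"twist": 0},{"offset": [-2.75,-2.77,0],"jaw": 1,"twist": 0},{"offset": [-2.75,-2.77,0],"jaw": 1,"twist": 0},{"offset": [-2.75,-2.77,0],"jaw": 1,"twist": 0},{"offset": [-2.75,-2.77,0],"jaw": 1,"twist": 0},{"offset": [-2.75,-2.77,0],"jaw": 1,"twist": 0},{"offset": [-2.75,-2.77,0],"jaw": 1,"twist": 0},{"offset": [-2.75,-2.77,0],"jaw": 1,"twist": 0},{"offset": [-2.75,-2.77,0],"jaw": 1,"twist": 0},{"offset": [-2.75,-2.77,0],"jaw": 1,"twist": 0},{"offset": [-2.75,-2.77,0],"jaw": 1,"twist": 0},{"offset": [-2.75,-2.77,0],"jaw": 1,"twist": 0},{"offset": [-2.75,-2.77,0],"jaw": 1,"twist": 0},{"offset": [-2.75,-2.77,0],"jaw": 1,"twist": 0},{"offset": [-2.75,-2.77,0],"jaw": 1,"twist": 0}])

```text
t: 2.25
ee_pos: [0.4455, -0.0836, 0.2483]
ee_rot: [[-0.913, 0.409, 0.0], [0.409, 0.913, 0.0], [-0.0, 0.0, -1.0]]
contact_force: [0.2, 0.5, -0.1]
grip_width: 0.0855
grasp_force: 0.0
```

Call:
drive_tool(increments=[{"offset": [0,0,0],"jaw": 1,"twist": 9.85},{"offset": [0,0,0],"jaw": 1,"twist": 9.85},{"offset": [0,0,0],"jaw": 1,"twist": 9.85},{"offset": [0,0,0],"jaw": 1,"twist": 9.85},{"offset": [0,0,0],"jaw": 1,"twist": 9.85},{"offset": [0,0,0],"jaw": 1,"twist": 9.8},{"offset": [0,0,0],"jaw": 1,"twist": 0}])

```text
t: 3.12
ee_pos: [0.4452, -0.0823, 0.2482]
ee_rot: [[-0.12, 0.993, -0.0], [0.993, 0.12, -0.0], [-0.0, -0.0, -1.0]]
contact_force: [-0.1, -1.0, 0.2]
grip_width: 0.0853
grasp_force: 0.0
```

```bash
python3 -c "
from h import *
st([.4452,-.0831,.053])"
```

```text
t 3.12 p [ 0.4452 -0.0823  0.2482] gauge xy mm [149.  239.6] yaw_y 6.91 tilt [-0. -0. -1.] w 0.0853 gf 0.0 F [-0.12 -1.    0.2 ] Fg [0.24 0.98] j [-0.18 -0.14 -0.05  1.67 -0.    1.27]
offset cm [-8.000e-02 -1.000e-02  1.952e+01]
```

Call:
drive_tool(increments=[{"offset": [-0.08,0,3],"jaw": 1,"twist": 0},{"offset": [0,0,3],"jaw": 1,"twist": 0},{"offset": [0,0,3],"jaw": 1,"twist": 0},{"offset": [0,0,3],"jaw": 1,"twist": 0},{"offset": [0,0,3],"jaw": 1,"twist": 0},{"offset": [0,0,3],"jaw": 1,"twist": 0},{"offset": [0,0,2],"jaw": 1,"twist": 0},{"offset": [0,0,0],"jaw": 0,"twist": 0},{"offset": [0,0,0],"jaw": 0,"twist": 0},{"offset": [0,0,0],"jaw": 0,"twist": 0},{"offset": [0,0,0],"jaw": 0,"twist": 0},{"offset": [0,0,0],"jaw": 0,"twist": 0},{"offset": [0,0,0],"jaw": 0,"twist": 0},{"offset": [0,0,0],"jaw": 0,"twist": 0}], newtons=25)

```text
t: 4.88
ee_pos: [0.4459, -0.0832, 0.0493]
ee_rot: [[-0.119, 0.993, 0.002], [0.993, 0.119, -0.0], [-0.001, 0.002, -1.0]]
contact_force: [-0.9, -0.6, 5.6]
grip_width: 0.0313
grasp_force: 28.6
```

```bash
python3 -c "
from h import *
st()
for n in ('top','side'): s=snapshot(n); save(s,n+'2.png')
s=cv2.imread('pics/side2.png')[130:290,140:340]; cv2.imwrite('pics/s2c.png',cv2.resize(s,None,fx=3,fy=3))
"
```

```text
t 4.88 p [ 0.4459 -0.0832  0.0493] gauge xy mm [148.4 240.6] yaw_y 6.85 tilt [ 0.002 -0.    -1.   ] w 0.0313 gf 28.586556315422058 F [-0.94 -0.65  5.61] Fg [1.01 0.53] j [-0.18 -0.13 -0.42  1.28 -0.    1.27]
```

View pics/s2c.png

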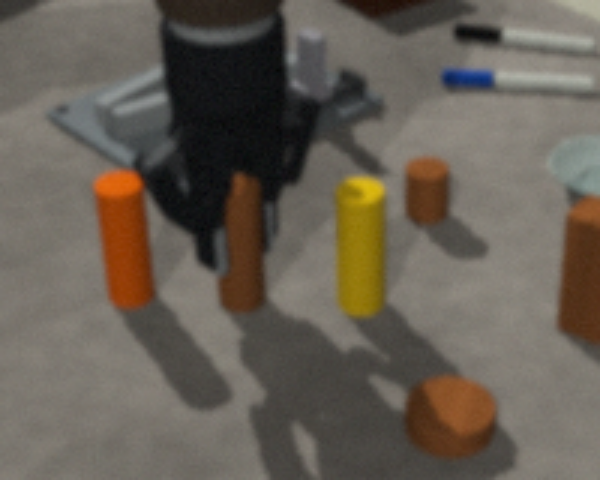

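The side crop shows the brown cylinder upright between the pads, at crop pixel (243,245). The neighbouring pieces are untouched. Next I lift and carry it to the wide end.

Call:
drive_tool(increments=[{"offset": [0,0,-2],"jaw": 0,"twist": 0},{"offset": [0,0,-3],"jaw": 0,"twist": 0},{"offset": [0,0,-3],"jaw": 0,"twist": 0},{"offset": [0,0,-3],"jaw": 0,"twist": 0},{"offset": [0,0,-2],"jaw": 0,"twist": 0},{"offset": [2,1.73,0],"jaw": 0,"twist": 0},{"offset": [2,1.73,0],"jaw": 0,"twist": 0},{"offset": [2,1.73,0],"jaw": 0,"twist": 0},{"offset": [2,1.73,0],"jaw": 0,"twist": 0},{"offset": [2,1.73,0],"jaw": 0,"twist": 0},{"offset": [2,1.73,0],"jaw": 0,"twist": 0},{"offset": [2,1.73,0],"jaw": 0,"twist": 0},{"offset": [2,1.73,0],"jaw": 0,"twist": 0},{"offset": [2,1.73,0],"jaw": 0,"twist": 0},{"offset": [2,1.73,0],"jaw": 0,"twist": 0},{"offset": [2,1.73,0],"jaw": 0,"twist": 0},{"offset": [2,1.73,0],"jaw": 0,"twist": 0},{"offset": [0,0,0],"jaw": 0,"twist": 0},{"offset": [0,0,0],"jaw": 0,"twist": 0}], newtons=25)

```text
t: 7.35
ee_pos: [0.6226, 0.1797, 0.178]
ee_rot: [[-0.119, 0.993, -0.001], [0.993, 0.119, -0.0], [-0.0, -0.001, -1.0]]
contact_force: [0.6, 0.7, -0.8]
grip_width: 0.0313
grasp_force: 28.2
```

```bash
python3 -c "
from h import *
st(g(-.06,0,.0575))
s=snapshot('side'); save(s,'side3.png'); m=s['img'][60:260,140:340,::-1]; cv2.imwrite('pics/s3c.png',cv2.resize(m,None,fx=3,fy=3))
"
```

```text
t 7.35 p [0.6226 0.1797 0.178 ] gauge xy mm [-58.3   0.7] yaw_y 6.85 tilt [-0.001 -0.    -1.   ] w 0.0313 gf 28.244411945343018 F [ 0.61  0.69 -0.76] Fg [-0.69 -0.61] j [ 0.28  0.31  0.3   1.56 -0.    1.73]
offset cm [ 0.07  0.18 12.05]
```

View pics/s3c.png

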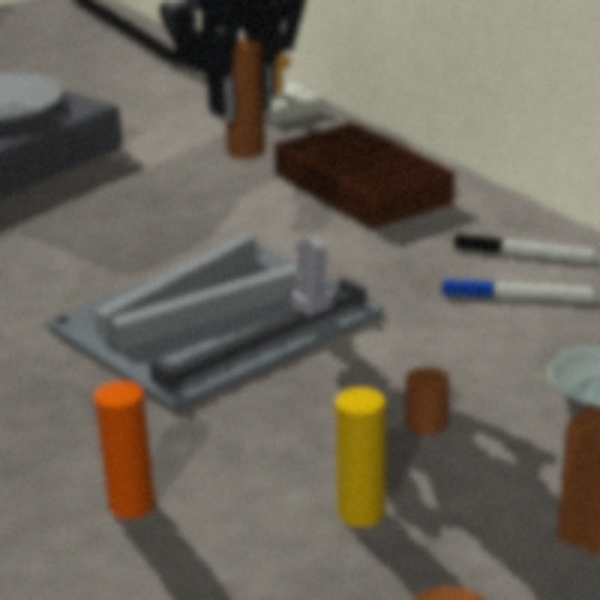

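The core hangs upright in the gripper at crop pixel (246,100), above the wide end of the slot. Lowering it now.

Call:
drive_tool(increments=[{"offset": [0.07,0.1,2],"jaw": 0,"twist": 0},{"offset": [0,0,3],"jaw": 0,"twist": 0},{"offset": [0,0,3],"jaw": 0,"twist": 0},{"offset": [0,0,2],"jaw": 0,"twist": 0},{"offset": [0,0,1.3],"jaw": 0,"twist": 0},{"offset": [0,0,0.6],"jaw": 0,"twist": 0},{"offset": [0,0,0],"jaw": 0,"twist": 0},{"offset": [0,0,0],"jaw": 0,"twist": 0}], newtons=25)

```text
t: 8.4
ee_pos: [0.6242, 0.1809, 0.0602]
ee_rot: [[-0.119, 0.993, 0.001], [0.993, 0.119, 0.0], [0.0, 0.001, -1.0]]
contact_force: [-0.2, -1.1, -0.7]
grip_width: 0.0312
grasp_force: 28.2
```

```bash
python3 -c "
from h import *
st(g(0,0,.0573))
s=snapshot('top'); save(s,'top4.png'); m=s['img'][100:240,115:255,::-1]; cv2.imwrite('pics/t4c.png',cv2.resize(m,None,fx=4,fy=4))
s=snapshot('side'); save(s,'side4.png'); m=s['img'][90:230,130:290,::-1]; cv2.imwrite('pics/s4c.png',cv2.resize(m,None,fx=4,fy=4))
"
```

```text
t 8.4 p [0.6242 0.1809 0.0602] gauge xy mm [-60.1  -0.4] yaw_y 6.84 tilt [ 0.001  0.    -1.   ] w 0.0312 gf 28.244651556015015 F [-0.21 -1.12 -0.66] Fg [0.34 1.08] j [0.28 0.33 0.1  1.34 0.   1.73]
offset cm [-0.04 -6.01  0.29]
```

View pics/s4c.png

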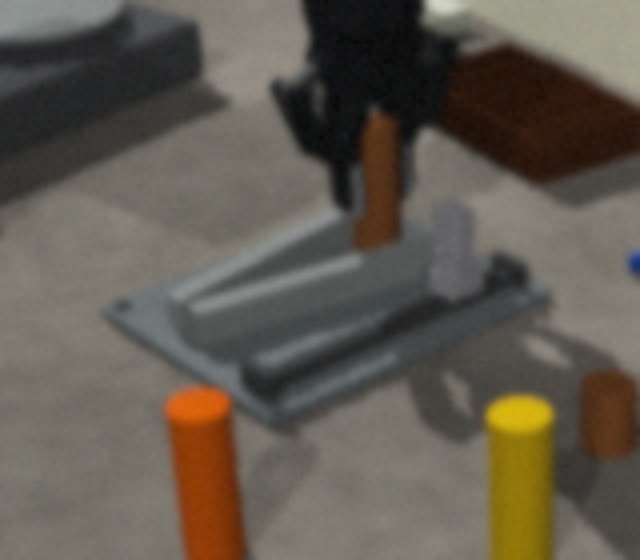

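The core is now between the jaws at crop pixel (380,185), just above the slot floor. I'll lower it the rest of the way and slide it partway.

Call:
drive_tool(increments=[{"offset": [0,0,0.15],"jaw": 0,"twist": 0},{"offset": [0,0,0.1],"jaw": 0,"twist": 0},{"offset": [0,0,0.05],"jaw": 0,"twist": 0},{"offset": [0,0,0],"jaw": 0,"twist": 0}])

```text
t: 9.0
ee_pos: [0.6239, 0.1808, 0.0573]
ee_rot: [[-0.119, 0.993, 0.001], [0.993, 0.119, 0.0], [0.0, 0.001, -1.0]]
contact_force: [-2.9, -0.3, 6.2]
grip_width: 0.0316
grasp_force: 28.8
```

Call:
drive_tool(increments=[{"offset": [0,-0.5,0],"jaw": 0,"twist": 0},{"offset": [0,-0.8,0],"jaw": 0,"twist": 0},{"offset": [0,-1,0],"jaw": 0,"twist": 0},{"offset": [0,-1,0],"jaw": 0,"twist": 0},{"offset": [0,-0.8,0],"jaw": 0,"twist": 0},{"offset": [0,-0.4,0],"jaw": 0,"twist": 0},{"offset": [0,-0.2,0],"jaw": 0,"twist": 0},{"offset": [0,0,0],"jaw": 0,"twist": 0},{"offset": [0,0,0],"jaw": 0,"twist": 0}])

```text
t: 10.12
ee_pos: [0.5775, 0.1754, 0.0573]
ee_rot: [[-0.119, 0.993, 0.002], [0.993, 0.119, 0.001], [0.0, 0.002, -1.0]]
contact_force: [1.3, 0.8, 7.4]
grip_width: 0.0311
grasp_force: 28.6
```

```bash
python3 -c "
from h import *
st(g(.011,0,.0573))"
```

```text
t 10.12 p [0.5775 0.1754 0.0573] gauge xy mm [-13.   -0.4] yaw_y 6.84 tilt [ 0.002  0.001 -1.   ] w 0.0311 gf 28.62611621618271 F [1.3  0.83 7.42] Fg [-1.38 -0.67] j [ 0.29  0.22 -0.04  1.31  0.    1.75]
offset cm [-0.04 -2.4  -0.01]
```

Call:
drive_tool(increments=[{"offset": [0,-0.3,0],"jaw": 0,"twist": 0},{"offset": [0,-0.3,0],"jaw": 0,"twist": 0},{"offset": [0,-0.3,0],"jaw": 0,"twist": 0},{"offset": [0,-0.3,0],"jaw": 0,"twist": 0},{"offset": [0,0,0],"jaw": 0,"twist": 0},{"offset": [0,0,0],"jaw": 0,"twist": 0}])

```text
t: 10.88
ee_pos: [0.5656, 0.1739, 0.0573]
ee_rot: [[-0.119, 0.993, 0.002], [0.993, 0.119, 0.001], [0.0, 0.002, -1.0]]
contact_force: [2.1, -0.1, 6.9]
grip_width: 0.0311
grasp_force: 28.6
```

```bash
python3 -c "
from h import *
st(g(.011,0,.0573))"
```

```text
t 10.88 p [0.5656 0.1739 0.0573] gauge xy mm [-1.1 -0.4] yaw_y 6.84 tilt [ 0.002  0.001 -1.   ] w 0.0311 gf 28.619263172149658 F [ 2.12 -0.11  6.9 ] Fg [-2.09  0.36] j [ 0.3   0.19 -0.07  1.3  -0.    1.75]
offset cm [-0.04 -1.21 -0.01]
```

Call:
drive_tool(increments=[{"offset": [0,-0.2,0],"jaw": 0,"twist": 0},{"offset": [0,-0.2,0],"jaw": 0,"twist": 0},{"offset": [0,-0.2,0],"jaw": 0,"twist": 0},{"offset": [0,0,0],"jaw": 0,"twist": 0},{"offset": [0,0,0],"jaw": 0,"twist": 0}])

```text
t: 11.5
ee_pos: [0.5598, 0.1733, 0.0573]
ee_rot: [[-0.119, 0.993, 0.002], [0.993, 0.119, 0.001], [0.0, 0.002, -1.0]]
contact_force: [2.9, 0.7, 7.1]
grip_width: 0.0311
grasp_force: 28.6
```

```bash
python3 -c "
from h import *
st(g(.011,0,.0573))"
```

```text
t 11.5 p [0.5598 0.1733 0.0573] gauge xy mm [ 4.8 -0.4] yaw_y 6.84 tilt [ 0.002  0.001 -1.   ] w 0.0311 gf 28.583808839321136 F [2.88 0.72 7.08] Fg [-2.95 -0.37] j [ 0.3   0.18 -0.09  1.3  -0.    1.75]
offset cm [-0.04 -0.62 -0.  ]
```

Call:
drive_tool(increments=[{"offset": [0,-0.15,0],"jaw": 0,"twist": 0},{"offset": [0,-0.15,0],"jaw": 0,"twist": 0},{"offset": [0,-0.1,0],"jaw": 0,"twist": 0},{"offset": [0,0,0],"jaw": 0,"twist": 0},{"offset": [0,0,0],"jaw": 0,"twist": 0}])

```text
t: 12.12
ee_pos: [0.5562, 0.1733, 0.0573]
ee_rot: [[-0.119, 0.993, 0.003], [0.993, 0.119, 0.002], [0.001, 0.003, -1.0]]
contact_force: [3.6, 3.5, 4.7]
grip_width: 0.0316
grasp_force: 28.4
```

```bash
python3 -c "
from h import *
st(g(.011,0,.0573))"
```

```text
t 12.12 p [0.5562 0.1733 0.0573] gauge xy mm [ 8.3 -0.9] yaw_y 6.86 tilt [ 0.003  0.002 -1.   ] w 0.0316 gf 28.35370659828186 F [3.63 3.5  4.7 ] Fg [-4.02 -3.04] j [ 0.3   0.17 -0.1   1.3   0.    1.75]
offset cm [-0.09 -0.27 -0.  ]
```

Call:
drive_tool(increments=[{"offset": [0.05,0,0],"jaw": 0,"twist": 0},{"offset": [0.03,-0.1,0],"jaw": 0,"twist": 0},{"offset": [0,-0.1,0],"jaw": 0,"twist": 0},{"offset": [0,0,0],"jaw": 0,"twist": 0},{"offset": [0,0,0],"jaw": 0,"twist": 0}])

```text
t: 12.75
ee_pos: [0.5542, 0.1734, 0.0573]
ee_rot: [[-0.119, 0.993, 0.003], [0.993, 0.119, 0.001], [0.0, 0.003, -1.0]]
contact_force: [5.7, 1.0, 4.7]
grip_width: 0.0313
grasp_force: 28.3
```

```bash
python3 -c "
from h import *
st(g(.011,0,.0573))"
```

```text
t 12.75 p [0.5542 0.1734 0.0573] gauge xy mm [10.3 -1.3] yaw_y 6.84 tilt [ 0.003  0.001 -1.   ] w 0.0313 gf 28.338922262191772 F [5.67 0.95 4.73] Fg [-5.74 -0.27] j [ 0.3   0.17 -0.1   1.3  -0.    1.75]
offset cm [-0.13 -0.07 -0.  ]
```

Call:
drive_tool(increments=[{"offset": [0,-0.1,0],"jaw": 0,"twist": 0},{"offset": [0,-0.1,0],"jaw": 0,"twist": 0},{"offset": [0,0,0],"jaw": 0,"twist": 0},{"offset": [0,0,0],"jaw": 0,"twist": 0}])

```text
t: 13.25
ee_pos: [0.5535, 0.1733, 0.0574]
ee_rot: [[-0.119, 0.993, 0.006], [0.993, 0.119, 0.001], [0.001, 0.006, -1.0]]
contact_force: [12.9, 1.4, 0.6]
grip_width: 0.0314
grasp_force: 28.0
```

```bash
python3 -c "
from h import *
st(g(.011,0,.0573))"
```

```text
t 13.25 p [0.5535 0.1733 0.0574] gauge xy mm [11.  -1.3] yaw_y 6.83 tilt [ 0.006  0.001 -1.   ] w 0.0314 gf 27.96180546283722 F [12.86  1.42  0.65] Fg [-12.93   0.12] j [ 0.3   0.16 -0.11  1.29 -0.    1.76]
offset cm [-0.13  0.    0.01]
```

The core has wedged at gauge x ≈ 11 mm: the axial force rose to 13 N with the lateral force balanced. I'll ease off slightly, release and raise the gripper.

Call:
drive_tool(increments=[{"offset": [0,0.1,0],"jaw": 0,"twist": 0},{"offset": [0,0,0],"jaw": 0.5,"twist": 0},{"offset": [0,0,0],"jaw": 0.7,"twist": 0},{"offset": [0,0,0],"jaw": 0.9,"twist": 0},{"offset": [0,0,0],"jaw": 0.9,"twist": 0},{"offset": [0,0,-0.5],"jaw": 0.9,"twist": 0},{"offset": [0,0,-2],"jaw": 0.9,"twist": 0},{"offset": [0,0,-3],"jaw": 0.9,"twist": 0},{"offset": [0,0,-3],"jaw": 0.9,"twist": 0},{"offset": [0,0,-3],"jaw": 0.9,"twist": 0},{"offset": [-4,3,-1],"jaw": 0.9,"twist": 0},{"offset": [-4,3,0],"jaw": 0.9,"twist": 0},{"offset": [-4,3,0],"jaw": 0.9,"twist": 0},{"offset": [0,0,0],"jaw": 0.9,"twist": 0}])

```text
t: 15.0
ee_pos: [0.6573, 0.062, 0.1804]
ee_rot: [[-0.116, 0.993, -0.001], [0.993, 0.116, -0.0], [-0.0, -0.001, -1.0]]
contact_force: [-0.8, -0.0, 0.1]
grip_width: 0.077
grasp_force: 0.0
```

```bash
python3 -c "
from h import *
st()
a=snapshot('top'); b=snapshot('side'); save(a,'top5.png');save(b,'side5.png')
m=a['img'][100:240,115:225,::-1]; n=b['img'][90:230,130:290,::-1]
c=cv2.hconcat([cv2.resize(m,(330,420)),cv2.resize(n,(460,420))]); cv2.imwrite('pics/c5.png',c)
for s,P in((a,'top'),(b,'side')):
  print(P,proj(s,g(.011,0,.008)),proj(s,g(.011,0,.098)))
  hsv=cv2.cvtColor(s['img'],cv2.COLOR_RGB2HSV); k=((hsv[...,1]>110)&((hsv[...,0]<18)|(hsv[...,0]>170))&(hsv[...,2]>50)).astype(np.uint8)
  n_,l,q,ce=cv2.connectedComponentsWithStats(k)
  [print(q[i],ce[i].round(1),onz(s,*ce[i],.098).round(4)) for i in range(1,n_) if q[i,4]>60 and ce[i][0]<290 and ce[i][1]>120]
"
```

```text
t 15.0 p [0.6573 0.062  0.1804] gauge xy mm [-78.8 121.7] yaw_y 6.65 tilt [-0.001 -0.    -1.   ] w 0.077 gf 0.0 F [-0.76 -0.04  0.14] Fg [ 0.76 -0.05] j [ 0.09  0.34  0.35  1.57 -0.    1.55]
top [158.26640179 179.69276814] [149.00137145 177.40264197]
[269 146  15  16 192] [275.9 153.2] [ 0.6039 -0.0731  0.098 ]
[247 252  17  20 268] [254.9 261.8] [ 0.3936 -0.0351  0.098 ]
side [202.81869248 162.65049763] [200.09178209 129.87360145]
[194 128  14  31 337] [200.6 142.4] [0.52   0.1112 0.098 ]
[275 183  14  22 269] [281.9 193.1] [ 0.5323 -0.1705  0.098 ]
[171 186  21  48 723] [181.1 209. ] [ 0.3559 -0.1035  0.098 ]
[275 255  30  28 679] [289.6 268.5] [ 0.4108 -0.3402  0.098 ]
```

View pics/c5.png

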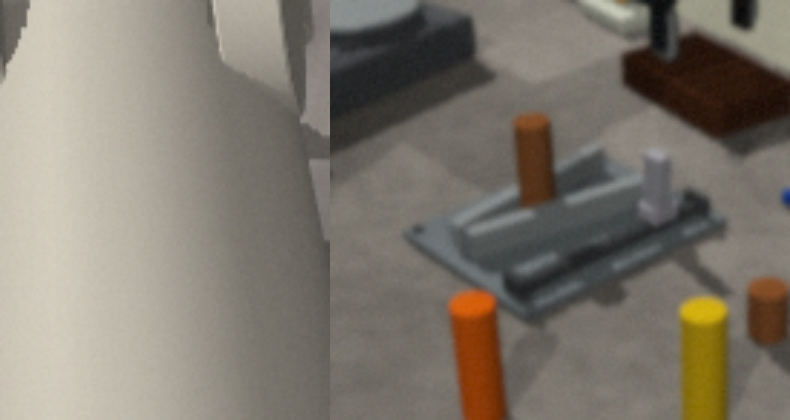

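The side view shows the core standing upright in the slot at crop pixel (535,160), free of the gripper, with its centroid where the stop point projects. The arm hides the gauge in the top view. Now I go to the cursor fin.

Call:
drive_tool(increments=[{"offset": [1.8,-1.27,0],"jaw": 0.9,"twist": -0.2},{"offset": [1.87,-1.26,0],"jaw": 0.9,"twist": 0},{"offset": [0,0,2.5],"jaw": 0.9,"twist": 0},{"offset": [0,0,3],"jaw": 0.9,"twist": 0},{"offset": [0,0,2.5],"jaw": 0.9,"twist": 0},{"offset": [0,0,1.5],"jaw": 0.9,"twist": 0},{"offset": [0,0,0],"jaw": 0.9,"twist": 0}])

```text
t: 15.98
ee_pos: [0.6255, 0.0985, 0.0858]
ee_rot: [[-0.123, 0.992, -0.001], [0.992, 0.123, -0.0], [0.0, -0.001, -1.0]]
contact_force: [-0.9, -0.1, 1.1]
grip_width: 0.0769
grasp_force: 0.0
```

```bash
python3 -c "
from h import *
st(g(-.0535,.085,.06))
b=snapshot('side'); save(b,'side6.png')
cv2.imwrite('pics/c6.png',cv2.resize(b['img'][80:230,130:290,::-1],None,fx=4,fy=4))"
```

```text
t 15.97 p [0.6255 0.0985 0.0858] gauge xy mm [-51.6  81.7] yaw_y 7.08 tilt [-0.001 -0.    -1.   ] w 0.0769 gf 0.0 F [-0.91 -0.07  1.11] Fg [ 0.91 -0.04] j [0.16 0.28 0.09 1.38 0.   1.6 ]
offset cm [-0.34  0.2   2.58]
```

View pics/c6.png

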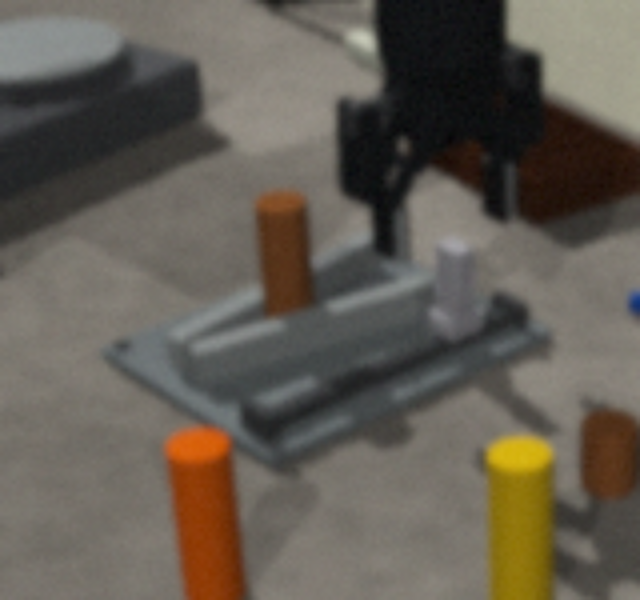

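The fingers, at crop pixels (390,225) and (500,190), straddle the fin at (455,265). The core is still upright at (285,250).

Call:
drive_tool(increments=[{"offset": [-0.34,0.2,0],"jaw": 0.9,"twist": 0.2},{"offset": [0,0,1.3],"jaw": 0.9,"twist": 0},{"offset": [0,0,1.1],"jaw": 0.9,"twist": 0},{"offset": [0,0,0],"jaw": 0.9,"twist": 0},{"offset": [0,0,0],"jaw": 0.5,"twist": 0},{"offset": [0,0,0],"jaw": 0.3,"twist": 0},{"offset": [0,0,0],"jaw": 0.1,"twist": 0},{"offset": [0,0,0],"jaw": 0,"twist": 0},{"offset": [0,0,0],"jaw": 0,"twist": 0},{"offset": [0,0,0],"jaw": 0,"twist": 0},{"offset": [0,0,0],"jaw": 0,"twist": 0}], newtons=20)

```text
t: 17.4
ee_pos: [0.6288, 0.0948, 0.0626]
ee_rot: [[-0.119, 0.993, 0.0], [0.993, 0.119, 0.0], [0.0, 0.0, -1.0]]
contact_force: [-0.3, 0.7, 3.9]
grip_width: 0.0138
grasp_force: 23.7
```

```bash
python3 -c "
from h import *
st(g(.011,.085,.06))"
```

```text
t 17.4 p [0.6288 0.0948 0.0626] gauge xy mm [-54.4  85.7] yaw_y 6.84 tilt [ 0.  0. -1.] w 0.0138 gf 23.721276819705963 F [-0.3   0.66  3.94] Fg [ 0.22 -0.69] j [0.15 0.3  0.06 1.33 0.   1.6 ]
offset cm [ 0.06 -6.54  0.26]
```

Call:
drive_tool(increments=[{"offset": [0,-0.4,0],"jaw": 0,"twist": 0},{"offset": [0,-0.8,0],"jaw": 0,"twist": 0},{"offset": [0,-1,0],"jaw": 0,"twist": 0},{"offset": [0,-1,0],"jaw": 0,"twist": 0},{"offset": [0,-1,0],"jaw": 0,"twist": 0},{"offset": [0,-1,0],"jaw": 0,"twist": 0},{"offset": [0,-0.8,0],"jaw": 0,"twist": 0},{"offset": [0,-0.4,0],"jaw": 0,"twist": 0},{"offset": [0,-0.1,0],"jaw": 0,"twist": 0},{"offset": [0,0,0],"jaw": 0,"twist": 0},{"offset": [0,0,0],"jaw": 0,"twist": 0}])

```text
t: 18.77
ee_pos: [0.5637, 0.0871, 0.0626]
ee_rot: [[-0.119, 0.993, -0.0], [0.993, 0.119, 0.0], [0.0, -0.0, -1.0]]
contact_force: [-0.8, 1.1, 7.7]
grip_width: 0.014
grasp_force: 24.2
```

```bash
python3 -c "
from h import *
st(g(.011,.085,.06))"
```

```text
t 18.77 p [0.5637 0.0871 0.0626] gauge xy mm [11.1 85.6] yaw_y 6.84 tilt [-0.  0. -1.] w 0.014 gf 24.222702383995056 F [-0.8   1.06  7.71] Fg [ 0.67 -1.15] j [ 0.15  0.14 -0.12  1.31  0.    1.6 ]
offset cm [0.06 0.01 0.26]
```

Level with the core. Next I release, rise and move well clear so the top camera can see.

Call:
drive_tool(increments=[{"offset": [0,0,0],"jaw": 0.2,"twist": 0},{"offset": [0,0,0],"jaw": 0.5,"twist": 0},{"offset": [0,0,0],"jaw": 0.6,"twist": 0},{"offset": [0,0,0],"jaw": 0.6,"twist": 0},{"offset": [0,0,-1],"jaw": 0.6,"twist": 0},{"offset": [0,0,-3],"jaw": 0.6,"twist": 0},{"offset": [0,0,-3],"jaw": 0.6,"twist": 0},{"offset": [0,0,-3],"jaw": 0.6,"twist": 0},{"offset": [0,0,-3],"jaw": 0.6,"twist": 0},{"offset": [-3,0,0],"jaw": 0.6,"twist": 0},{"offset": [-3.5,0,0],"jaw": 0.6,"twist": 0},{"offset": [-3.5,0,0],"jaw": 0.6,"twist": 0},{"offset": [-3.5,0,0],"jaw": 0.6,"twist": 0},{"offset": [-3.5,0,0],"jaw": 0.6,"twist": 0},{"offset": [-3.5,0,0],"jaw": 0.6,"twist": 0},{"offset": [-3,0,0],"jaw": 0.6,"twist": 0},{"offset": [0,0,0],"jaw": 0.6,"twist": 0}])

```text
t: 20.9
ee_pos: [0.5921, -0.148, 0.1927]
ee_rot: [[-0.117, 0.993, 0.0], [0.993, 0.117, -0.0], [-0.0, 0.0, -1.0]]
contact_force: [-0.0, 0.4, 0.2]
grip_width: 0.0512
grasp_force: 0.0
```

```bash
python3 -c "
from h import *
st()
a=snapshot('top'); b=snapshot('side'); save(a,'top7.png');save(b,'side7.png')
m=a['img'][110:235,115:225,::-1]; n=b['img'][90:230,130:290,::-1]
cv2.imwrite('pics/c7.png',cv2.hconcat([cv2.resize(m,(370,420),interpolation=cv2.INTER_CUBIC),cv2.resize(n,(430,420))]))
hsv=cv2.cvtColor(a['img'],cv2.COLOR_RGB2HSV); k=((hsv[...,1]>110)&((hsv[...,0]<18)|(hsv[...,0]>170))&(hsv[...,2]>50)).astype(np.uint8)
n_,l,q,ce=cv2.connectedComponentsWithStats(k)
for i in range(1,n_):
  if q[i,4]>60 and 120<ce[i][0]<200 and ce[i][1]>120:
    p=onz(a,*ce[i],.098)[:2]-G0; print(q[i],ce[i].round(1),'core gauge',p@EX,p@EY)
for z in(.008,.098): print('proj core top',proj(a,g(.011,-.001,z)),'side',proj(b,g(.011,-.001,z)))
print('proj fin',proj(a,g(.011,.0855,.076)),proj(b,g(.011,.0855,.076)))
"
```

```text
t 20.9 p [ 0.5921 -0.148   0.1927] gauge xy mm [ 10.9 322.4] yaw_y 6.7 tilt [ 0. -0. -1.] w 0.0512 gf 0.0 F [-0.01  0.4   0.25] Fg [-0.04 -0.39] j [-0.24  0.22  0.22  1.57 -0.    1.21]
[142 169  22  18 292] [152.5 178.1] core gauge 0.013033149233934243 0.006601283774418402
proj core top [157.79719843 179.74253514] side [202.5788033  162.51457359]
proj core top [148.48722944 177.45715542] side [199.8431622  129.75063478]
proj fin [194.35736303 173.44963095] [222.93678879 149.50620588]
```

View pics/c7.png

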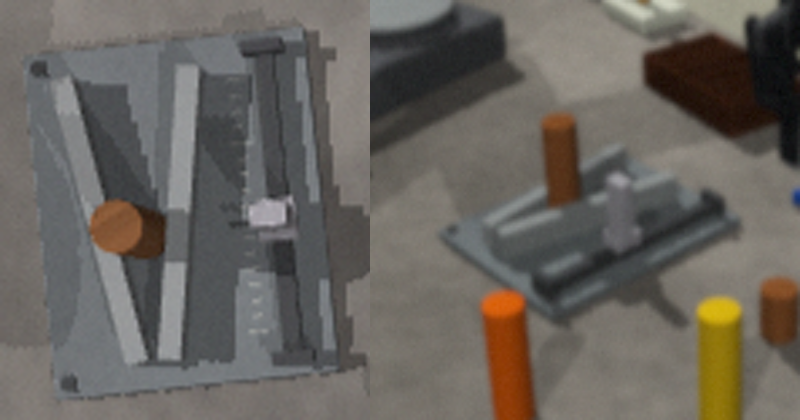

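The top crop shows the core's top face at (115,228), wedged between the jaws, and the fin's top at (268,213). In full-image pixels both lie within 1 px of the predicted level positions. The core is upright and the gripper is clear.

```bash
python3 -c "
from h import *
print(ticket.hand_in())"
```

```text
the job is handed in; nothing more can be done
None
```

The core is wedged upright in the taper slot about 11 mm past the gauge's origin, the cursor is level with it to within about 1 mm, both are released, and the job was handed in at about 21 s; the hand-in gave no verdict.

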